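Load the sintering stack

ROBOT

A 6-joint arm with a two-finger parallel gripper is mounted at the origin on a cart in front of the work surface, level with it; the furniture and walls round the work are solid. World frame = base frame: x ahead of the robot, y to its left, z up, the work surface at z = 0. Lengths are in m, angles in degrees, forces in N, time in s.
With the tool pointing down it reaches from about 0.4 to 0.825 m from the base axis. Payload 7 kg.
Tool frame: the origin (TCP) lies on the centre line of the jaws, within the pads' length; the fingertips stand 8 mm ahead of it and the grasp point (between the pads) lies 11 mm behind it; z points along the fingers, y is the line along which they close (so a half turn about z gives the same grasp; the last joint's range is limited). The gripper opens to 88 mm and grips with 3 to 60 N. Pads are 19 mm wide; open, the fingers measure 130 mm over their backs; the gripper's body (78 mm by 193 mm) begins 47 mm behind the grasp point.
Start: joints at [90.705, 20.546, 0.682, 0, -70.136, -16.507], TCP at [0.184, 0.649, 0.209] pointing down, gripper open.
Joint ranges: [-176.03, 176.03], [-82.01, 121.73], [-58.28, 71.71], [-173.87, 95.51], [-174.79, -0.11], [-173.66, 173.66]. Speed limits (degrees/s): [136.94, 136.94, 172.46, 180, 180, 180].

INTERFACE

Orientations are given as [roll, pitch, yaw] about the fixed x, y, z axes, in that order (R = Rz(yaw) Ry(pitch) Rx(roll)).
In Python, from plant import r gives the robot as it stands.
- The arm moves only by the tool carry_out, never from a script. Its argument "targets" is a list of rows, each a list of 6 numbers: the shift along the tool's x, y, z scaled (see below), then the turn, a rotation vector about the tool's x, y, z scaled (see below). A call has 1 to 5 rows; each row shifts and turns the commanded pose from where the row before left it, along the tool's axes as they then stand; what a row does not reach is not made up. The controller multiplies each number of a shift by 0.5 m and each number of a turn by 60 degrees. A row lasts 1/8 s, in which the tool goes at most 62.5 mm and 10.7 degrees, less where a joint would pass 70% of its speed; a pose out of reach is approached as far as the arm can. A call with a number of a shift or a turn outside -1 to 1 is refused whole. A call with a gripper value outside its range is refused whole. "hand" is the opening, from 0 (shut) to 1 (fully open), set as the call begins (left out, the last holds). The fingers move at their own pace and stop on an object; "squeeze" is the grip in N (left out, the last holds). Time passes only in rows, so rows that do not move let the fingers close. It gives the time, the measured TCP pose, the force, the opening and the grip force at its end, in the units of the state.
- r.get_state(): the state, without advancing time (a new reading comes with each control period).
- r.capture(name): name is "scene" or "top"; returns the picture (384x512x3 uint8, red, green, blue); there is no depth.
- r.camera_info(name): a dict with "K" (3x3 intrinsics, pixels), "distortion" ([k1, k2, p1, p2, k3] as OpenCV has them; the pictures are not rectified), "eye" and "attitude" of the camera in the world. Camera axes: x right, y down, z forward; pixel columns grow to the right and rows downward; lengths in m; the calibration is good to about 2 mm. A picture is of the moment at which its call begins. camera_info takes no time and is no camera call.
- r.close_job(): hands the job in; it is judged then, once.
The state is a dict: "time_s": time; "joints": joint angles; "qd": joint speeds; "joint_torque": joint torques, N m; "tcp_pos": TCP position; "eef_rot": TCP orientation; "contact_force": force on the tool from outside, world axes, zero at the start; "moment": the same for the moment, N m; "gripper_width": finger opening in m; "gripper_force": force on a finger pad.
Only numpy, scipy, OpenCV 4.12 (cv2) and the standard library are available. Lean on these libraries where they do the work, as an engineer would, in place of code of your own. Each camera call takes 0.05 s, during which the arm holds its last target. There are 200 camera calls.

TASK

Build the sintering stack on the round white furnace plate, from the bottom up: the white tray with three crowns, the terracotta vent ring, the grey tray with two crowns, and last the white lid with the grey knob, each one upright and fully seated in the rim of the piece below. Keep both trays level while you carry them, or the crowns would fall out. Leave the square metal cooling block empty and the stone cast and the gel pot where they are.

Things in the scene. Friction and masses are not known exactly. Their poses are not given: they have to be found in the camera images.
- white_tray: Round white ceramic tray with three ivory crowns in it (fixed, below the rim), 56 mm across, 34 mm high. Tapered foot to z = 6 mm (radius 18 to 23.5 mm), then a shoulder that rests on the rim below. Rim open, inner radius 25.5 mm: takes the next foot. Origin: centre of the underside, z up; starts on the worktop. Grasp across the body. When seated its origin is 9 mm above the furnace plate's.
- vent_ring: Terracotta (reddish brown) ring, 56 mm across, 22 mm high, with a hole right through its middle. Tapered foot to z = 6 mm (radius 18 to 23.5 mm), then a shoulder that rests on the rim below. Rim open, inner radius 25.5 mm: takes the next foot. Origin: centre of the underside, z up; starts on the worktop. Grasp across the body. Seated on the white tray, its origin is 28 mm above the tray's.
- grey_tray: Round grey tray with two ivory crowns in it (fixed, below the rim), 56 mm across, 28 mm high. Tapered foot to z = 6 mm (radius 18 to 23.5 mm), then a shoulder that rests on the rim below. Rim open, inner radius 25.5 mm: takes the next foot. Origin: centre of the underside, z up; starts on the worktop. Grasp across the body. Seated on the vent ring, its origin is 16 mm above the ring's.
- lid: Round white lid, 56 mm across, its disc reaching to z = 11 mm; in its centre a grey round knob, 18 mm across, from z = 11 to z = 31 mm. Tapered foot to z = 6 mm (radius 18 to 23.5 mm), then a shoulder that rests on the rim below. Origin: centre of the underside, z up; starts on the worktop. Grasp across the knob. Seated on the grey tray, its origin is 22 mm above the tray's.
- furnace_plate: The target: round white ceramic plate, 72 mm across, 15 mm high, with a round recess of 25.5 mm radius and 8 mm depth in its top, an orange spot in its middle. Fixed. Origin: centre of its underside on the worktop, z up.
- cooling_block: Not to be used: square ribbed aluminium block, 66 x 66 x 16.5 mm, with a square recess. Fixed. Origin: centre of its underside, z up.
- stone_cast: Bystander: beige horseshoe-shaped stone cast of a dental arch, 51 x 66 x 26 mm, loose. Origin: centre of its underside, z up.
- gel_pot: Bystander: small white pot with a blue lid, 53 mm across, 42 mm high, loose. Origin: centre of its underside, z up.

How it is judged (in metres and radians):
At the end, for the whole second after the job is handed in: From the bottom up: furnace plate, white tray, vent ring, grey tray, lid; each piece within 5 mm sideways of the one below it and within 2 mm of its fully seated height, tilted less than 0.06 rad and at rest (horizontal distance between white_tray and furnace_plate below 0.005 m and z of white_tray in the frame of furnace_plate between 0.007 and 0.011 m and angle between each of white_tray, vent_ring, grey_tray, lid's own z axis and vertical below 0.06 rad and linear speed of each of white_tray, vent_ring, grey_tray, lid below 0.01 m/s and angular speed of each of white_tray, vent_ring, grey_tray, lid below 0.1 rad/s and horizontal distance between vent_ring and white_tray below 0.005 m and z of vent_ring in the frame of white_tray between 0.026 and 0.03 m and horizontal distance between grey_tray and vent_ring below 0.005 m and z of grey_tray in the frame of vent_ring between 0.014 and 0.018 m and horizontal distance between lid and grey_tray below 0.005 m and z of lid in the frame of grey_tray between 0.02 and 0.024 m); the robot touches nothing.
It fails at once if a tray is tipped by more than 0.6 rad (its crowns would fall out) (angle between any of white_tray, grey_tray's own z axis and vertical above 0.6 rad).
It fails at once if the stone cast or the gel pot is moved by more than 20 mm (distance of any of stone_cast, gel_pot from where it was at the start of the episode above 0.02 m).
It fails at once if a piece is set on the cooling block (contact force between any of white_tray, grey_tray, vent_ring, lid and cooling_block above 0.2 N).
It also fails if it takes over 102 s, if anything falls off the work surface, if the arm or the gripper's body presses on something with over 40 N, if the wrist force passes 120 N, or if a joint passes its speed limit or range.

## Working session

There is one attempt and no reset: what is moved stays moved. The work goes in short steps, Python scripts to look and compute and a tool call to move; the robot and the scene stay as the last step left them, time stands still between calls to the robot, and variables do not carry over. Pictures are saved under pics/ and viewed, at most 14 in all, crops included, and the job is handed in when it is done.

Besides the shell and the picture viewer there is one more tool, called as name([rows], argument=value, ...), one row to a line, values as JSON. carry_out: Moves the arm, as the interface text tells. Its arguments: {"type":"object","properties":{"targets":{"type":"array","items":{"type":"array","items":{"type":"number","minimum":-1,"maximum":1}}},"hand":{"type":"number"},"squeeze":{"type":"number"}},"required":["targets"]}

```bash
mkdir -p pics; ls; python3 - <<'E'
from plant import r
import cv2
for n in("scene","top"):
    im=r.capture(n); cv2.imwrite(f"pics/{n}0.png",im[:,:,::-1]); print(r.camera_info(n))
print(r.get_state())
E
```

```text
pics
{'K': array([[351.50754647,   0.        , 248.58652085],
       [  0.        , 351.50754647, 187.55329127],
       [  0.        ,   0.        ,   1.        ]]), 'distortion': array([-0.05563203,  0.        ,  0.        ,  0.        ,  0.        ]), 'eye': array([0.08055139, 0.23951965, 0.69609507]), 'attitude': array([-140.83568983,    0.8969883 , -126.01348428])}
{'K': array([[471.37521368,   0.        , 251.05456954],
       [  0.        , 471.37521368, 190.81635888],
       [  0.        ,   0.        ,   1.        ]]), 'distortion': array([-0.19605234,  0.        ,  0.        ,  0.        ,  0.        ]), 'eye': array([ 0.47563315, -0.05095872,  0.93893403]), 'attitude': array([-175.99315683,   -0.99957337,  -89.92427985])}
{'time_s': 0.1, 'joints': array([ 9.07039824e+01,  2.05881381e+01,  6.40423260e-01, -1.74436892e-02,
       -7.01347252e+01, -1.65074065e+01]), 'qd': array([ 0.02311553, -0.13124042,  0.0639124 , -0.06444581,  0.05097212,
        0.11518521]), 'joint_torque': array([-1.14079296e-03, -5.84164453e+01,  2.93752688e+01,  7.01542765e+00,
        1.02698343e-02, -4.39613257e-05]), 'tcp_pos': array([0.18372591, 0.64905423, 0.20791883]), 'eef_rot': array([ 1.79916298e+02, -7.70339609e-03, -1.58093578e+01]), 'contact_force': array([ 0.17218216,  0.29274533, -0.46519504]), 'moment': array([-0.05812535, -0.05836721, -0.03021636]), 'gripper_force': 0.0, 'gripper_width': 0.08780178267491301}
```

View pics/scene0.png

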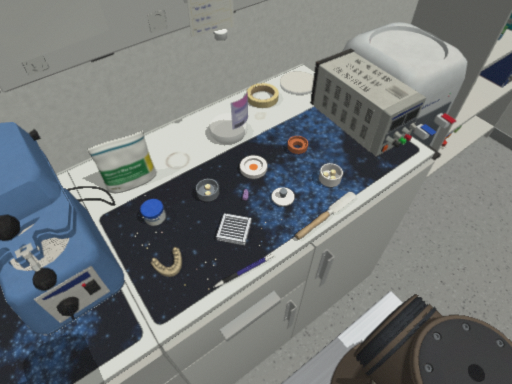

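View pics/top0.png

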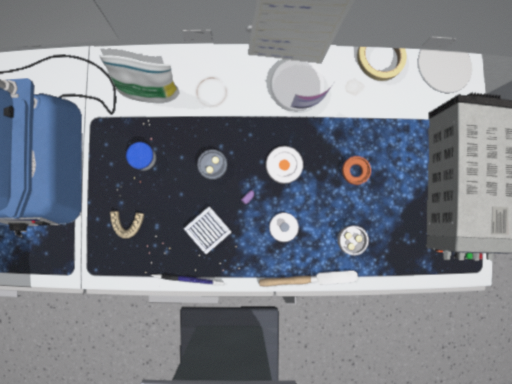

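The scene view shows the white tray near (331,175), ring (298,145), grey tray (207,190), lid (283,197) and plate (253,167). In the top view they are at (353,240), (357,170), (212,163), (284,227) and (284,164). Next I'll segment them.

```bash
cat > h.py <<'E'
import cv2, numpy as np
from scipy.spatial.transform import Rotation as R
from scipy.optimize import least_squares
from plant import r
SEED={"scene":dict(white=(331,175),ring=(298,145),grey=(207,190),lid=(283,197),plate=(253,167)),
      "top":dict(white=(353,240),ring=(357,170),grey=(212,163),lid=(284,227),plate=(284,164))}
TOPZ=dict(white=.034,ring=.022,grey=.028,lid=.011,plate=.015); RAD=dict(white=.028,ring=.028,grey=.028,lid=.028,plate=.036)
def rays(cam,px):
    c=r.camera_info(cam); p=cv2.undistortPoints(np.float64(px).reshape(-1,1,2),c["K"],c["distortion"])[:,0]
    return c["eye"],R.from_euler("xyz",c["attitude"],degrees=True).apply(np.c_[p,np.ones(len(p))])
def onplane(cam,px,z):
    e,d=rays(cam,px); return (e+d*((z-e[2])/d[:,2:]))[:,:2]
def mask(im,name,seed,w=26,up=4):
    x,y=seed; c=im[y-w:y+w,x-w:x+w]; c=cv2.resize(c,None,fx=up,fy=up,interpolation=cv2.INTER_CUBIC)
    f=c.astype(int)
    if name=="ring": m=(f[...,0]-f[...,2]>25)
    else: m=(f[...,0]>(58 if name=="grey" else 95))
    m=cv2.morphologyEx(m.astype(np.uint8),cv2.MORPH_OPEN,np.ones((9,9),np.uint8))
    n,l,s,cc=cv2.connectedComponentsWithStats(m)
    k=min((i for i in range(1,n) if s[i,4]>300),key=lambda i:np.hypot(*(cc[i]-w*up)))
    cs,_=cv2.findContours((l==k).astype(np.uint8),cv2.RETR_EXTERNAL,cv2.CHAIN_APPROX_NONE)
    ct=cv2.convexHull(max(cs,key=cv2.contourArea)); full=np.zeros_like(m); cv2.fillPoly(full,[ct],1)
    ct=max(cv2.findContours(full,cv2.RETR_EXTERNAL,cv2.CHAIN_APPROX_NONE)[0],key=len)[:,0].astype(float)
    px=(ct+.5)/up-.5+np.array([x-w,y-w]); cv2.polylines(c,[ct.astype(int)],True,(255,0,255),1); return px,c
def centre(cam,px,z,rad):
    P=onplane(cam,px,z); e=r.camera_info(cam)["eye"][:2]; c=P.mean(0)
    for _ in range(4):
        u=(c-e)/np.linalg.norm(c-e); Q=P[(P-c)@u>0]
        s=least_squares(lambda v:np.hypot(*(Q-v[:2]).T)-v[2],[*c,rad],loss="soft_l1",f_scale=.001); f=least_squares(lambda v:np.hypot(*(Q-v).T)-rad,c,loss="soft_l1",f_scale=.001)
        c=f.x
    return c,s.x[2],s.x[:2]
def meet(ca,a,cb,b,z):
    "triangulate the rays eye->centre"
    ea,eb=r.camera_info(ca)["eye"],r.camera_info(cb)["eye"]; da,db=np.r_[a,z]-ea,np.r_[b,z]-eb
    t=np.linalg.lstsq(np.c_[da,-db],eb-ea,rcond=None)[0]; p,q=ea+t[0]*da,eb+t[1]*db
    return (p+q)/2,np.linalg.norm(p-q)
E
python3 - <<'E'
from h import *
ims={n:cv2.imread(f"pics/{n}0.png")[:,:,::-1].copy() for n in SEED}
rows=[]
res={}
for n in SEED:
    row=[]
    for k,s in SEED[n].items():
        px,c=mask(ims[n],k,s); row.append(cv2.resize(c,(160,160))); 
        res[n,k]=centre(n,px,TOPZ[k],RAD[k])
    rows.append(np.hstack(row))
cv2.imwrite("pics/m.png",np.vstack(rows)[:,:,::-1])
for k in TOPZ:
    a,b=res["scene",k],res["top",k]; p,g=meet("scene",a[0],"top",b[0],TOPZ[k])
    print(k,"scene",a[0].round(4),a[1].round(4),"top",b[0].round(4),b[1].round(4),"tri",p.round(4),"gap",g.round(4))
E
```

```text
white scene [ 0.4432 -0.2695] 0.0291 top [ 0.4434 -0.2683] 0.0296 tri [ 0.4431 -0.2685  0.0346] gap 0.001
ring scene [ 0.5806 -0.2777] 0.0284 top [ 0.5825 -0.2771] 0.0282 tri [ 0.5821 -0.2781  0.0206] gap 0.0017
grey scene [0.592  0.0083] 0.0291 top [0.5939 0.011 ] 0.0301 tri [0.593  0.0096 0.0281] gap 0.0033
lid scene [ 0.4684 -0.133 ] 0.0288 top [ 0.4696 -0.1336] 0.0299 tri [ 0.4695 -0.1339  0.0092] gap 0.0003
plate scene [ 0.5926 -0.1343] 0.0367 top [ 0.5949 -0.1337] 0.0374 tri [ 0.5946 -0.1346  0.013 ] gap 0.0019
```

View pics/m.png

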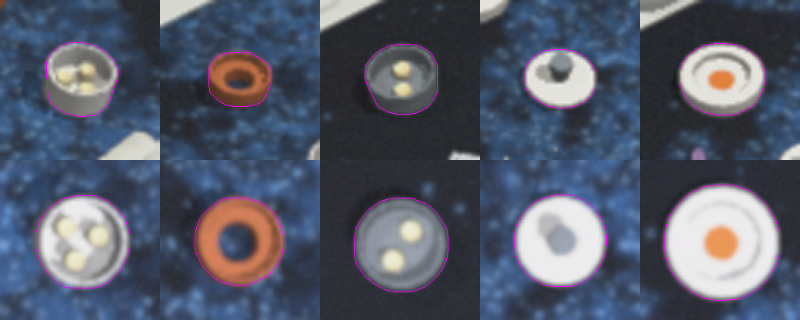

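All five centres agree between the two views. The triangulated heights are within 2 mm of the text, so I can move. First the arm swings round in front of the blue machine with the yaw at 0.

carry_out([
  [0,0,0,0,0,-0.132],
  [0,0,0,0,0,-0.132],
  [0.04,0.09,0,0,0,0],
  [0.04,0.09,0,0,0,0],
  [0.04,0.09,0,0,0,0],
], hand=1)

```text
time_s: 0.72
tcp_pos: [0.2443, 0.5129, 0.2082]
eef_rot: [179.9, 0.0, 0.1]
contact_force: [0.4, 0.3, 0.9]
gripper_width: 0.0876
gripper_force: 0.0
```

Tracking is good, so I'll carry on.

carry_out([
  [0.04,0.1,0,0,0,0],
  [0.04,0.1,0,0,0,0],
  [0.04,0.1,0,0,0,0],
  [0.04,0.1,0,0,0,0],
  [0.04,0.1,0,0,0,0],
])

```text
time_s: 1.35
tcp_pos: [0.3442, 0.2628, 0.2087]
eef_rot: [-180.0, 0.0, 0.1]
contact_force: [1.6, -0.3, 0.6]
gripper_width: 0.0876
gripper_force: 0.0
```

carry_out([
  [0.04,0.1,0,0,0,0],
  [0.04,0.1,0,0,0,0],
  [0.04,0.1,0,0,0,0],
  [0.04,0.1,0,0,0,0],
  [0.04,0.1,0,0,0,0],
])

```text
time_s: 1.98
tcp_pos: [0.4445, 0.0129, 0.2089]
eef_rot: [-180.0, -0.0, 0.1]
contact_force: [0.3, 0.9, -0.0]
gripper_width: 0.0878
gripper_force: 0.0
```

carry_out([
  [0,0.1,0,0,0,0],
  [0,0.1,0,0,0,0],
  [0,0.1,0,0,0,0],
  [0,0.1,0,0,0,0],
  [0,0.1,0,0,0,0],
])

```text
time_s: 2.6
tcp_pos: [0.444, -0.237, 0.2086]
eef_rot: [-180.0, 0.0, 0.0]
contact_force: [1.1, 0.5, 0.2]
gripper_width: 0.0875
gripper_force: 0.0
```

carry_out([
  [-0.002,0.063,0,0,0,0],
  [0,0,0.1,0,0,0],
  [0,0,0.1,0,0,0],
  [0,0,0.1,0,0,0],
  [0,0,0.083,0,0,0],
])

```text
time_s: 3.22
tcp_pos: [0.4426, -0.2667, 0.0154]
eef_rot: [-180.0, 0.1, 0.0]
contact_force: [-0.1, -0.4, 0.6]
gripper_width: 0.088
gripper_force: 0.0
```

carry_out([
  [0,0,0,0,0,0],
  [0,0,0,0,0,0],
  [0,0,0,0,0,0],
  [0,0,0,0,0,0],
  [0,0,0,0,0,0],
], hand=0, squeeze=25)

```text
time_s: 3.85
tcp_pos: [0.4439, -0.2669, 0.0181]
eef_rot: [180.0, -0.1, 0.0]
contact_force: [-0.1, -1.0, 0.5]
gripper_width: 0.0431
gripper_force: 0.0
```

The width of 43 mm is less than the tray's 56 mm, so something is off. I'll look.

```bash
python3 - <<'E'
from h import *
a=r.capture("scene");b=r.capture("top");print(r.get_state()["gripper_width"],r.get_state()["gripper_force"])
A=cv2.resize(a[115:235,260:400],(560,480));B=cv2.resize(b[190:290,300:400],(480,480))
cv2.imwrite("pics/g1.png",cv2.resize(np.hstack([A,B]),(800,369))[:,:,::-1])
E
```

```text
0.03501755439681745 0.0
```

View pics/g1.png

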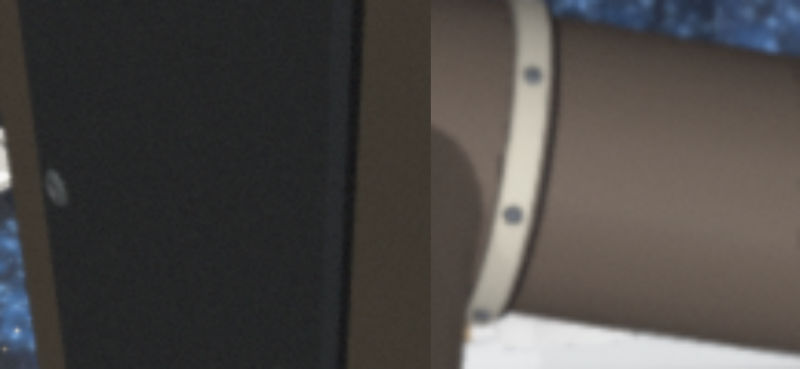

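The arm hides the tray. I'll open, lift, back off and look.

carry_out([
  [0,0,0,0,0,0],
  [0,0,0,0,0,0],
  [0,0,0,0,0,0],
  [0,0,0,0,0,0],
  [0,0,0,0,0,0],
], hand=1)

```text
time_s: 4.58
tcp_pos: [0.4434, -0.2668, 0.0172]
eef_rot: [-180.0, 0.0, 0.0]
contact_force: [0.6, 0.4, 0.4]
gripper_width: 0.0797
gripper_force: 0.0
```

carry_out([
  [0,0,-0.08,0,0,0],
  [0,0,-0.1,0,0,0],
  [0,-0.1,-0.1,0,0,0],
  [0,-0.1,-0.1,0,0,0],
  [0,-0.1,0,0,0,0],
])

```text
time_s: 5.2
tcp_pos: [0.4454, -0.1275, 0.1994]
eef_rot: [-180.0, -0.4, 0.0]
contact_force: [1.3, 0.7, -0.3]
gripper_width: 0.0881
gripper_force: 0.0
```

carry_out([
  [-0.02,-0.1,0,0,0,0],
  [-0.02,-0.1,0,0,0,0],
  [-0.02,-0.1,0,0,0,0],
  [-0.02,-0.1,0,0,0,0],
  [-0.02,-0.1,0,0,0,0],
])

```text
time_s: 5.82
tcp_pos: [0.3925, 0.1231, 0.1959]
eef_rot: [-180.0, -0.0, 0.1]
contact_force: [2.7, 0.2, 0.7]
gripper_width: 0.0873
gripper_force: 0.0
```

```bash
python3 - <<'E'
from h import *
a=r.capture("scene");b=r.capture("top");s=r.get_state();print(s["tcp_pos"],s["gripper_width"])
for n,i in(("scene",a),("top",b)):cv2.imwrite(f"pics/{n}1.png",i[:,:,::-1])
cv2.imwrite("pics/g2.png",cv2.resize(np.vstack([a[100:260,130:450],b[110:300,120:440]]),(640,700))[:600,:,::-1] if 0 else np.vstack([cv2.resize(a[110:250,130:410],(560,280)),cv2.resize(b[120:280,120:440],(560,280))])[:,:,::-1])
E
```

```text
[0.39268245 0.12515936 0.19599604] 0.08761198698695259
```

View pics/g2.png

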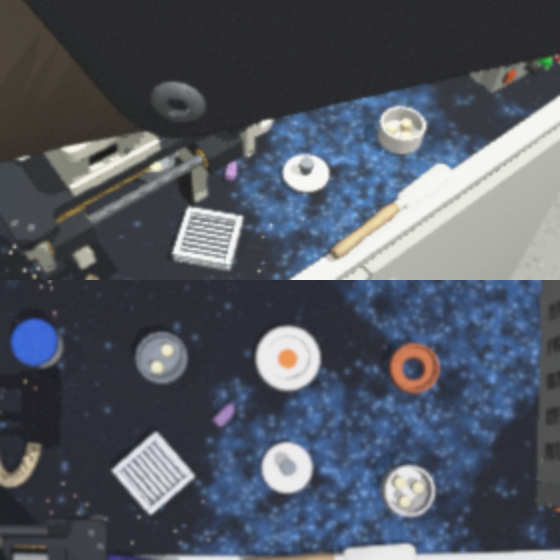

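The tray is still standing at about (353,240) in the top view. In the scene view two finger tips show near (230,210) and (152,240). I'll check the tray's position again and compare the fingers with the TCP.

```bash
python3 - <<'E'
from h import *
ims={n:cv2.imread(f"pics/{n}1.png")[:,:,::-1].copy() for n in SEED}
a=[centre(n,mask(ims[n],"white",SEED[n]["white"])[0],.034,.028)[0] for n in("scene","top")];print(a,meet("scene",a[0],"top",a[1],.034))
print(onplane("scene",[(230,210),(152,240),(172,238),(255,170)],.188))
cv2.imwrite("pics/g3.png",np.hstack([cv2.resize(ims["scene"][150:280,120:270],(450,390)),cv2.resize(ims["top"][180:300,60:180],(350,350)).repeat(1,0)[:390] if 0 else cv2.resize(ims["top"][180:310,60:177],(350,390))])[:,:,::-1])
E
```

```text
[array([ 0.44427033, -0.27083585]), array([ 0.44341222, -0.26835181])] (array([ 0.44309811, -0.26816931,  0.03675362]), np.float64(0.0012383946035786474))
[[ 0.39821338  0.05923177]
 [ 0.42520535  0.1993391 ]
 [ 0.40859668  0.17015027]
 [ 0.44816428 -0.03327328]]
```

View pics/g3.png

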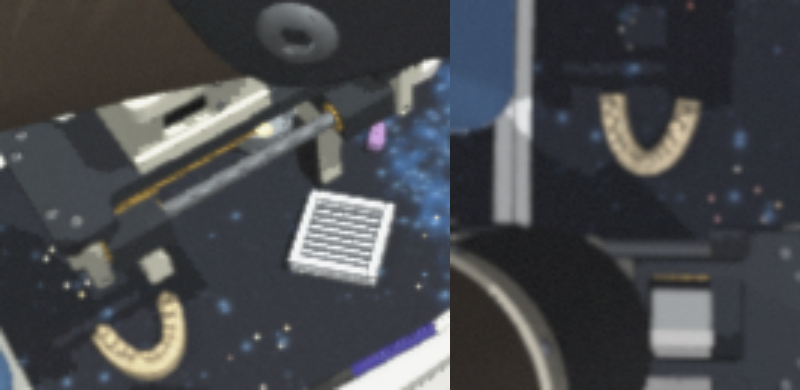

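```bash
cat >> h.py <<'E'
def proj(cam,P):
    c=r.camera_info(cam); Rw=R.from_euler("xyz",c["attitude"],degrees=True).inv()
    return cv2.projectPoints(Rw.apply(np.float64(P)-c["eye"]),np.zeros(3),np.zeros(3),c["K"],c["distortion"])[0][:,0]
E
python3 - <<'E'
from h import *
s=r.get_state();t=s["tcp_pos"];print(t,s["gripper_width"])
P=np.array([t+[dx,dy,-.008] for dy in(-.044,.044) for dx in(-.0095,.0095)])
print(proj("scene",P).round(1),proj("top",P).round(1))
im=r.capture("scene").copy();c=cv2.resize(im[180:260,140:260],(720,480),interpolation=cv2.INTER_CUBIC)
for u,v in proj("scene",P): cv2.circle(c,(int((u-140+.5)*6),int((v-180+.5)*6)),3,(255,0,0),-1)
cv2.imwrite("pics/g4.png",c[:,:,::-1])
E
```

```text
[0.39268245 0.12515936 0.19599604] 0.08761198698695259
[[224.4 221.8]
 [218.4 214.6]
 [179.9 248.4]
 [174.3 240.4]] [[159.9 281.4]
 [159.9 269.5]
 [106.2 280.3]
 [106.2 268.5]]
```

View pics/g4.png

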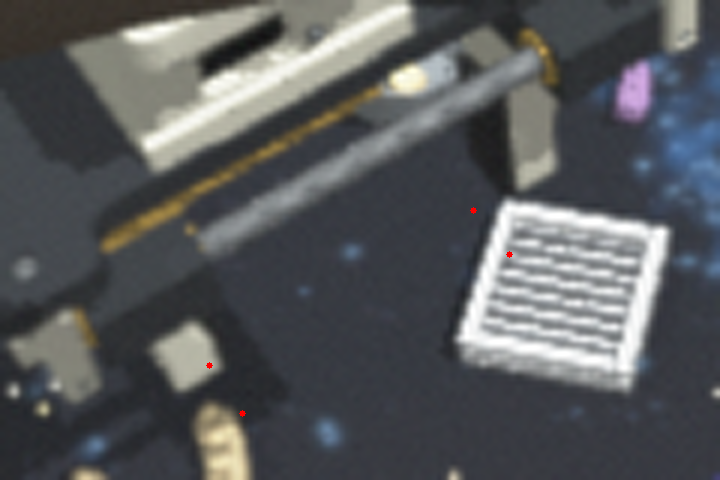

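The observed finger tips sit 7–10 px above where they should be, so I'll solve for where the fingers really are.

```bash
python3 - <<'E'
from h import *
obs=np.array([(226,211.5),(177,241.7)])
t=r.get_state()["tcp_pos"]
f=lambda v:(proj("scene",[[v[0],v[1]-.044,v[2]],[v[0],v[1]+.044,v[2]]])-obs).ravel()
s=least_squares(f,t-[.0095,0,.008]);print(s.x,s.x-(t-[.0095,0,.008]),s.fun)
E
```

```text
[0.36091286 0.13131475 0.24796702] [-0.0222541   0.00786254  0.06021276] [ 0.31921349  0.54318219 -0.30135555 -0.51340605]
```

carry_out([
  [0.07,0.015,0,0,0,0],
  [0.07,0.015,0.05,0,0,0],
  [0,0,0.1,0,0,0],
  [0,0,0.1,0,0,0],
  [0,0,0.02,0,0,0],
], hand=0.2)

```text
time_s: 6.6
tcp_pos: [0.4612, 0.1041, 0.058]
eef_rot: [179.8, 0.3, -0.1]
contact_force: [-1.0, -0.6, 0.5]
gripper_width: 0.0431
gripper_force: 0.0
```

```bash
python3 - <<'E'
from h import *
im=r.capture("scene").copy();s=r.get_state();t=s["tcp_pos"];w=s["gripper_width"]/2;print(t,w*2)
P=np.array([t+[-.0095,dy,z] for z in(-.008,.012) for dy in(-w,w)])
q=proj("scene",P);print(q.round(1))
x0,y0=150,170;c=cv2.resize(im[y0:y0+80,x0:x0+120],(720,480),interpolation=cv2.INTER_CUBIC)
for u,v in q: cv2.circle(c,(int((u-x0+.5)*6),int((v-y0+.5)*6)),3,(255,0,0),-1)
cv2.imwrite("pics/g5.png",c[:,:,::-1])
E
```

```text
[0.46202066 0.10476033 0.05871787] 0.03931885820066373
[[209.4 236.7]
 [193.5 246.2]
 [208.4 231.7]
 [192.1 241.4]]
```

View pics/g5.png

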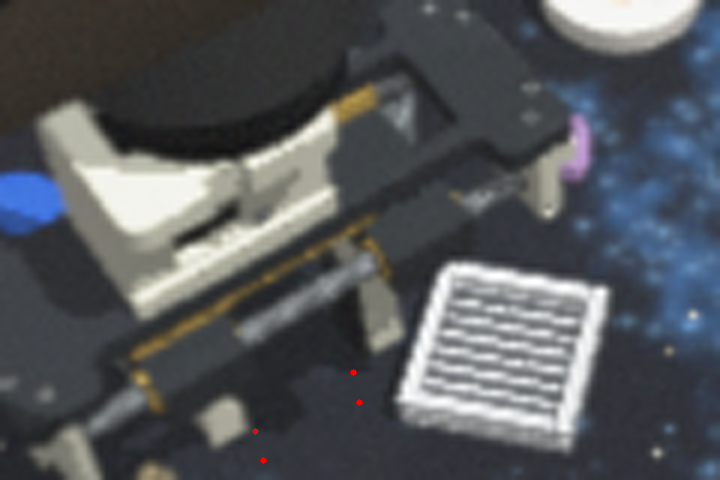

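The tips look about 26 mm higher than the stated tool frame, which explains the miss. I'll probe the worktop gently with the fingers shut to get the true tip height.

carry_out([
  [0,-0.01,0,0,0,0],
  [0,0,0,0,0,0],
  [0,0,0.02,0,0,0],
  [0,0,0.03,0,0,0],
  [0,0,0.02,0,0,0],
], hand=0)

```text
time_s: 7.28
tcp_pos: [0.463, 0.1116, 0.0252]
eef_rot: [-180.0, -0.0, 0.0]
contact_force: [0.3, 0.1, 1.0]
gripper_width: 0.0001
gripper_force: 0.0
```

```bash
python3 - <<'E'
from plant import r
s=r.get_state();print(s["tcp_pos"],s["eef_rot"],s["joints"],s["gripper_width"],s["contact_force"])
E
```

```text
[0.4630246  0.11155046 0.02518158] [-1.79992049e+02 -4.35439686e-03  4.39114909e-02] [ 3.72897976e+01  1.40091382e+01 -3.72245363e+01 -5.89993477e-03
 -3.87580474e+01  5.27587146e+01] 0.00013936554679653933 [0.25527496 0.08327547 1.04141832]
```

carry_out([
  [0,0,0.006,0,0,0],
  [0,0,0.006,0,0,0],
  [0,0,0.006,0,0,0],
  [0,0,0,0,0,0],
])

```text
time_s: 7.78
tcp_pos: [0.4632, 0.1115, 0.0166]
eef_rot: [180.0, 0.0, 0.0]
contact_force: [0.2, 0.2, -0.1]
gripper_width: 0.0004
gripper_force: 0.0
```

carry_out([
  [0,0,0.006,0,0,0],
  [0,0,0.004,0,0,0],
  [0,0,0.004,0,0,0],
  [0,0,0,0,0,0],
])

```text
time_s: 8.28
tcp_pos: [0.4631, 0.1115, 0.0095]
eef_rot: [180.0, 0.0, 0.0]
contact_force: [-0.4, -0.2, -0.4]
gripper_width: 0.0003
gripper_force: 0.0
```

carry_out([
  [0,0,0.004,0,0,0],
  [0,0,0.004,0,0,0],
  [0,0,0,0,0,0],
])

```text
time_s: 8.65
tcp_pos: [0.4631, 0.1114, 0.0055]
eef_rot: [180.0, 0.0, 0.0]
contact_force: [-0.6, 0.1, 0.3]
gripper_width: 0.0003
gripper_force: 0.0
```

carry_out([
  [0,0,0.004,0,0,0],
  [0,0,0.004,0,0,0],
  [0,0,0,0,0,0],
])

```text
time_s: 9.02
tcp_pos: [0.4631, 0.1115, 0.0015]
eef_rot: [180.0, 0.0, 0.0]
contact_force: [0.1, 0.7, 0.4]
gripper_width: 0.0004
gripper_force: 0.0
```

carry_out([
  [0,0,0.004,0,0,0],
  [0,0,0.004,0,0,0],
  [0,0,0,0,0,0],
])

```text
time_s: 9.4
tcp_pos: [0.4631, 0.1115, -0.0025]
eef_rot: [180.0, 0.0, 0.0]
contact_force: [-0.1, -0.2, 0.7]
gripper_width: 0.0007
gripper_force: 0.0
```

Nominal tips would be 10 mm under the worktop with no contact, which confirms an offset. I'll keep going in small steps.

carry_out([
  [0,0,0.004,0,0,0],
  [0,0,0.004,0,0,0],
  [0,0,0,0,0,0],
])

```text
time_s: 9.78
tcp_pos: [0.4631, 0.1115, -0.0065]
eef_rot: [180.0, 0.0, 0.0]
contact_force: [0.2, 0.5, -0.6]
gripper_width: 0.0006
gripper_force: 0.0
```

carry_out([
  [0,0,0.004,0,0,0],
  [0,0,0.004,0,0,0],
  [0,0,0,0,0,0],
])

```text
time_s: 10.15
tcp_pos: [0.463, 0.1114, -0.0106]
eef_rot: [180.0, 0.0, 0.0]
contact_force: [0.6, -0.5, -0.6]
gripper_width: 0.0007
gripper_force: 0.0
```

```bash
python3 - <<'E'
from h import *
im=r.capture("scene").copy();s=r.get_state();t=s["tcp_pos"];print(t,s["contact_force"])
P=[t+[-.0095,0,-.008+b] for b in(0,.02,.03,.04)]
q=proj("scene",P);print(q.round(1))
x0,y0=150,170;c=cv2.resize(im[y0:y0+80,x0:x0+120],(720,480),interpolation=cv2.INTER_CUBIC)
for u,v in q: cv2.circle(c,(int((u-x0+.5)*6),int((v-y0+.5)*6)),3,(255,0,0),-1)
cv2.imwrite("pics/g6.png",c[:,:,::-1])
E
```

```text
[ 0.46311976  0.11149513 -0.01045307] [-0.84170276 -0.5633913   0.02732326]
[[202.4 258.2]
 [201.3 254. ]
 [200.8 251.8]
 [200.2 249.5]]
```

View pics/g6.png

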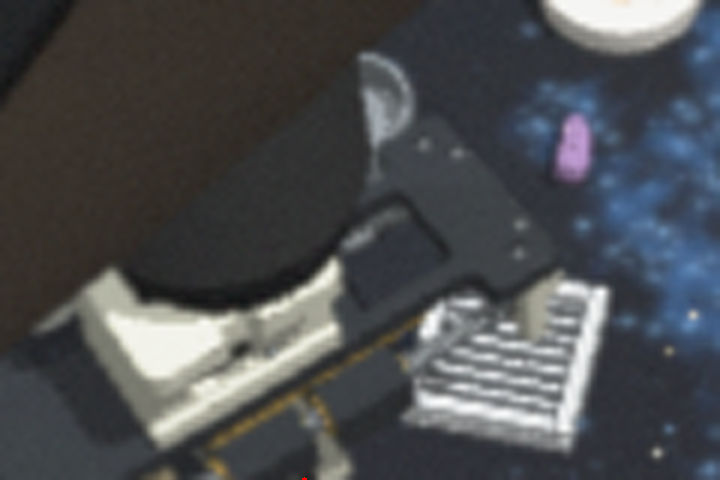

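Still free. In the view the gripper body hangs over the block with room to spare. I'll continue.

carry_out([
  [0,0,0.004,0,0,0],
  [0,0,0.004,0,0,0],
  [0,0,0,0,0,0],
])

```text
time_s: 10.58
tcp_pos: [0.463, 0.1115, -0.0145]
eef_rot: [180.0, 0.0, 0.0]
contact_force: [-0.8, 0.3, 0.4]
gripper_width: 0.0005
gripper_force: 0.0
```

carry_out([
  [0,0,0.004,0,0,0],
  [0,0,0.004,0,0,0],
  [0,0,0,0,0,0],
])

```text
time_s: 10.95
tcp_pos: [0.4633, 0.1116, -0.0176]
eef_rot: [180.0, -0.0, 0.1]
contact_force: [-4.1, -0.0, 14.5]
gripper_width: 0.0005
gripper_force: 7.0
```

The tips touch the worktop at a reported TCP z of about -0.017, so the true tip height is the reported z + 0.017. That is 25 mm short of the text and matches the earlier miss. I'll go back to the white tray with this correction.

carry_out([
  [0,0,-0.02,0,0,0],
  [0,0,-0.07,0,0,0],
  [0,0,-0.1,0,0,0],
  [0,0.05,-0.1,0,0,0],
  [-0.02,0.1,0,0,0,0],
])

```text
time_s: 11.58
tcp_pos: [0.4564, 0.0378, 0.131]
eef_rot: [-179.8, -0.5, 0.2]
contact_force: [1.3, -0.5, -1.2]
gripper_width: 0.0003
gripper_force: 0.0
```

carry_out([
  [-0.02,0.1,0,0,0,0],
  [0,0.1,0,0,0,0],
  [0,0.1,0,0,0,0],
  [0,0.1,0,0,0,0],
  [0,0.1,0,0,0,0],
], hand=1)

```text
time_s: 12.2
tcp_pos: [0.4432, -0.2152, 0.1271]
eef_rot: [180.0, -0.0, 0.0]
contact_force: [0.3, 0.5, 0.1]
gripper_width: 0.045
gripper_force: 0.0
```

carry_out([
  [0,0.1,0,0,0,0],
  [0,0,0,0,0,0],
])

```text
time_s: 12.45
tcp_pos: [0.4428, -0.2662, 0.1264]
eef_rot: [180.0, 0.0, -0.2]
contact_force: [-0.9, 0.3, -0.1]
gripper_width: 0.0648
gripper_force: 0.0
```

carry_out([
  [0,0.004,0,0,0,0],
  [0,0,0,0,0,0],
  [0,0,0.1,0,0,0],
  [0,0,0.1,0,0,0],
  [0,0,0.04,0,0,0],
])

```text
time_s: 13.08
tcp_pos: [0.442, -0.2639, 0.0044]
eef_rot: [-179.9, 0.2, 0.1]
contact_force: [0.5, 0.1, 1.3]
gripper_width: 0.0877
gripper_force: 0.0
```

carry_out([
  [0,0,0.028,0,0,0],
  [0,0,0,0,0,0],
])

```text
time_s: 13.32
tcp_pos: [0.4433, -0.2648, -0.0077]
eef_rot: [-180.0, 0.1, 0.1]
contact_force: [-0.3, 0.2, 0.2]
gripper_width: 0.0876
gripper_force: 0.0
```

carry_out([
  [0,0,0,0,0,0],
  [0,0,0,0,0,0],
  [0,0,0,0,0,0],
  [0,0,0,0,0,0],
  [0,0,0,0,0,0],
], hand=0, squeeze=25)

```text
time_s: 13.95
tcp_pos: [0.4437, -0.2656, -0.0069]
eef_rot: [180.0, -0.0, 0.0]
contact_force: [-1.0, 0.8, 7.2]
gripper_width: 0.0567
gripper_force: 25.0
```

carry_out([
  [0,0,-0.04,0,0,0],
  [0,0,-0.06,0,0,0],
  [0,0,-0.04,0,0,0],
  [0,0,0,0,0,0],
])

```text
time_s: 14.45
tcp_pos: [0.4444, -0.2657, 0.0639]
eef_rot: [180.0, -0.2, 0.0]
contact_force: [0.2, -0.4, -0.9]
gripper_width: 0.0568
gripper_force: 25.0
```

carry_out([
  [0.06,-0.052,0,0,0,0],
  [0.06,-0.052,0,0,0,0],
  [0.06,-0.052,0,0,0,0],
  [0.06,-0.052,0,0,0,0],
  [0.06,-0.052,0,0,0,0],
])

```text
time_s: 15.08
tcp_pos: [0.5934, -0.1344, 0.0611]
eef_rot: [-180.0, 0.1, 0.0]
contact_force: [-0.6, -0.4, 0.0]
gripper_width: 0.0567
gripper_force: 25.0
```

carry_out([
  [0,0,0,0,0,0],
  [0,0,0,0,0,0],
])

```text
time_s: 15.32
tcp_pos: [0.5921, -0.1353, 0.0612]
eef_rot: [-180.0, 0.1, 0.0]
contact_force: [-1.2, 0.4, -0.2]
gripper_width: 0.0566
gripper_force: 25.0
```

carry_out([
  [0.005,-0.002,0,0,0,0],
  [0,0,0.05,0,0,0],
  [0,0,0.05,0,0,0],
  [0,0,0,0,0,0],
])

```text
time_s: 15.82
tcp_pos: [0.5938, -0.135, 0.011]
eef_rot: [180.0, 0.2, -0.0]
contact_force: [-0.8, 0.5, 0.7]
gripper_width: 0.0567
gripper_force: 25.0
```

carry_out([
  [0,0,0.005,0,0,0],
  [0,0,0.005,0,0,0],
  [0,0,0.003,0,0,0],
  [0,0,0,0,0,0],
])

```text
time_s: 16.32
tcp_pos: [0.5959, -0.1343, 0.0064]
eef_rot: [-180.0, -0.0, 0.0]
contact_force: [0.2, -0.6, -1.2]
gripper_width: 0.0562
gripper_force: 25.0
```

carry_out([
  [-0.002,0,0.004,0,0,0],
  [0,0,0.003,0,0,0],
  [0,0,0,0,0,0],
])

```text
time_s: 16.7
tcp_pos: [0.5947, -0.1344, 0.0025]
eef_rot: [180.0, 0.0, 0.0]
contact_force: [-1.1, -1.0, -0.6]
gripper_width: 0.0565
gripper_force: 25.0
```

carry_out([
  [0,0,0.002,0,0,0],
  [0,0,0.002,0,0,0],
  [0,0,0,0,0,0],
])

```text
time_s: 17.08
tcp_pos: [0.595, -0.1344, 0.0021]
eef_rot: [180.0, -0.0, 0.1]
contact_force: [-4.2, 2.2, 12.3]
gripper_width: 0.0565
gripper_force: 25.0
```

carry_out([
  [0,0,0,0,0,0],
  [0,0,0,0,0,0],
  [0,0,0,0,0,0],
  [0,0,0,0,0,0],
], hand=1)

```text
time_s: 17.58
tcp_pos: [0.5948, -0.1344, 0.0005]
eef_rot: [180.0, 0.0, 0.0]
contact_force: [-0.4, 0.5, 0.3]
gripper_width: 0.0861
gripper_force: 0.0
```

carry_out([
  [0,0,-0.08,0,0,0],
  [0,0,-0.1,0,0,0],
  [-0.009,0.096,0,0,0,0],
  [-0.008,0.096,0,0,0,0],
  [-0.008,0.095,0,0,0,0],
])

```text
time_s: 18.2
tcp_pos: [0.5824, -0.2791, 0.0909]
eef_rot: [180.0, -0.0, 0.1]
contact_force: [0.8, -0.4, -0.1]
gripper_width: 0.0876
gripper_force: 0.0
```

```bash
python3 - <<'E'
from h import *
a=r.capture("scene");b=r.capture("top");s=r.get_state();print(s["tcp_pos"],s["gripper_width"])
for n,i in(("scene",a),("top",b)):cv2.imwrite(f"pics/{n}2.png",i[:,:,::-1])
cv2.imwrite("pics/g7.png",np.hstack([cv2.resize(a[130:210,210:310],(400,320)),cv2.resize(b[130:210,234:334],(400,320))])[:,:,::-1])
E
```

```text
[ 0.5815345  -0.28170028  0.09025472] 0.08733746183210193
```

View pics/g7.png

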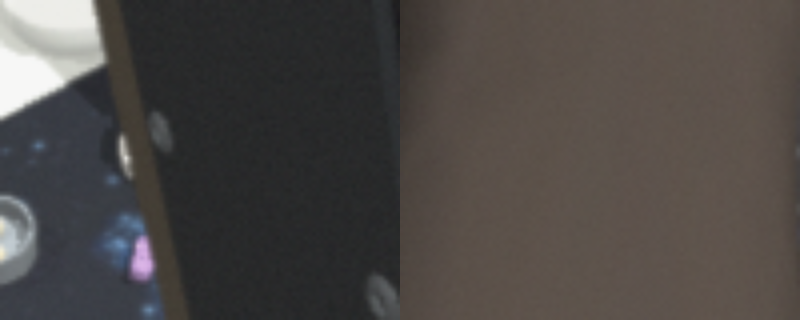

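The arm blocks both views, but the contact height gave a tray origin of 9 mm, so it is seated. Next is the ring.

carry_out([
  [0.001,-0.008,0,0,0,0],
  [0,0,0.06,0,0,0],
  [0,0,0.09,0,0,0],
  [0,0,0.04,0,0,0],
  [0,0,0,0,0,0],
])

```text
time_s: 18.92
tcp_pos: [0.5819, -0.2723, -0.006]
eef_rot: [-180.0, 0.2, 0.1]
contact_force: [0.0, 0.3, 0.4]
gripper_width: 0.0876
gripper_force: 0.0
```

carry_out([
  [0,0,0.01,0,0,0],
  [0,0,0,0,0,0],
])

```text
time_s: 19.18
tcp_pos: [0.5836, -0.2736, -0.0085]
eef_rot: [180.0, -0.1, 0.1]
contact_force: [-0.3, 0.3, 0.2]
gripper_width: 0.0878
gripper_force: 0.0
```

carry_out([
  [0,0,0,0,0,0],
  [0,0,0,0,0,0],
  [0,0,0,0,0,0],
  [0,0,0,0,0,0],
  [0,0,0,0,0,0],
], hand=0)

```text
time_s: 19.8
tcp_pos: [0.5831, -0.2741, -0.0091]
eef_rot: [180.0, -0.0, 0.0]
contact_force: [-0.3, -1.1, 1.7]
gripper_width: 0.056
gripper_force: 25.0
```

carry_out([
  [0,0,-0.04,0,0,0],
  [0,0,-0.08,0,0,0],
  [0,0,-0.04,0,0,0],
  [0,0,0,0,0,0],
])

```text
time_s: 20.3
tcp_pos: [0.584, -0.274, 0.0723]
eef_rot: [180.0, -0.2, 0.0]
contact_force: [0.4, -0.9, -1.8]
gripper_width: 0.0557
gripper_force: 25.0
```

carry_out([
  [0.006,-0.07,0,0,0,0],
  [0.006,-0.07,0,0,0,0],
  [0.006,-0.07,0,0,0,0],
  [0.006,-0.07,0,0,0,0],
  [0,0,0,0,0,0],
])

```text
time_s: 20.92
tcp_pos: [0.5943, -0.1317, 0.0693]
eef_rot: [-180.0, 0.1, 0.2]
contact_force: [-0.1, -0.9, -1.4]
gripper_width: 0.0559
gripper_force: 25.0
```

carry_out([
  [0,0,0,0,0,0],
  [0,0,0,0,0,0],
])

```text
time_s: 21.18
tcp_pos: [0.5944, -0.1346, 0.0701]
eef_rot: [180.0, 0.1, -0.0]
contact_force: [-0.0, -0.8, -1.0]
gripper_width: 0.0558
gripper_force: 25.0
```

carry_out([
  [0.001,0,0.03,0,0,0],
  [0,0,0.034,0,0,0],
  [0,0,0,0,0,0],
  [0,0,0,0,0,0],
])

```text
time_s: 21.68
tcp_pos: [0.5953, -0.134, 0.0384]
eef_rot: [180.0, 0.0, 0.0]
contact_force: [0.8, 0.0, 0.3]
gripper_width: 0.0558
gripper_force: 25.0
```

carry_out([
  [0,0,0.005,0,0,0],
  [0,0,0.005,0,0,0],
  [0,0,0.004,0,0,0],
  [0,0,0,0,0,0],
])

```text
time_s: 22.18
tcp_pos: [0.5952, -0.1338, 0.0315]
eef_rot: [-180.0, 0.0, 0.0]
contact_force: [0.1, 0.3, -1.2]
gripper_width: 0.0558
gripper_force: 25.0
```

carry_out([
  [0,0,0.003,0,0,0],
  [0,0,0.002,0,0,0],
  [0,0,0,0,0,0],
])

```text
time_s: 22.55
tcp_pos: [0.5953, -0.1339, 0.0291]
eef_rot: [180.0, 0.0, 0.0]
contact_force: [-0.2, 0.8, -0.4]
gripper_width: 0.056
gripper_force: 25.0
```

carry_out([
  [0,0,0.002,0,0,0],
  [0,0,0.002,0,0,0],
  [0,0,0,0,0,0],
])

```text
time_s: 22.92
tcp_pos: [0.5955, -0.1339, 0.0278]
eef_rot: [180.0, -0.0, 0.1]
contact_force: [-2.7, 1.4, 4.3]
gripper_width: 0.0558
gripper_force: 25.0
```

carry_out([
  [0,0,0,0,0,0],
  [0,0,0,0,0,0],
  [0,0,0,0,0,0],
  [0,0,0,0,0,0],
], hand=1)

```text
time_s: 23.42
tcp_pos: [0.5953, -0.1339, 0.027]
eef_rot: [180.0, 0.0, 0.0]
contact_force: [-0.4, -0.9, -0.0]
gripper_width: 0.0864
gripper_force: 0.0
```

carry_out([
  [0,0,-0.06,0,0,0],
  [0,0,-0.06,0,0,0],
  [-0.002,-0.096,0,0,0,0],
  [-0.002,-0.096,0,0,0,0],
  [0,-0.095,0,0,0,0],
])

```text
time_s: 24.05
tcp_pos: [0.5931, 0.0109, 0.0873]
eef_rot: [-180.0, -0.0, 0.0]
contact_force: [0.1, -0.3, 0.3]
gripper_width: 0.0876
gripper_force: 0.0
```

```bash
python3 - <<'E'
from h import *
a=r.capture("scene");b=r.capture("top");s=r.get_state();print(s["tcp_pos"],s["gripper_width"])
for n,i in(("scene",a),("top",b)):cv2.imwrite(f"pics/{n}3.png",i[:,:,::-1])
cv2.imwrite("pics/g8.png",np.hstack([cv2.resize(a[120:200,200:300],(400,320)),cv2.resize(b[130:210,234:334],(400,320))])[:,:,::-1])
E
```

```text
[0.59362995 0.01329291 0.08738473] 0.08782672486221453
```

View pics/g8.png

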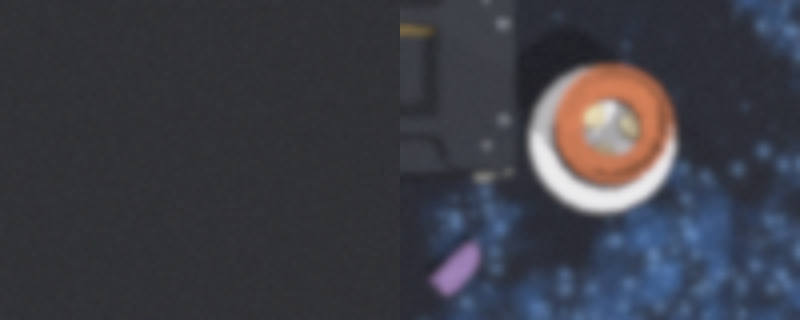

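The top view shows the ring flat on the white tray at about (288,161), with the crowns visible through it. I'll check that against the stack's height.

```bash
python3 - <<'E'
from h import *
im=cv2.imread("pics/top3.png")[:,:,::-1]
px,_=mask(im,"ring",(288,161)); print(centre("top",px,.059,.028))
E
```

```text
(array([ 0.59621197, -0.13488869]), np.float64(0.028685080829123577), array([ 0.59550368, -0.13439903]))
```

carry_out([
  [-0.001,0.006,0,0,0,0],
  [0,0,0.06,0,0,0],
  [0,0,0.08,0,0,0],
  [0,0,0.05,0,0,0],
  [0,0,0,0,0,0],
])

```text
time_s: 24.78
tcp_pos: [0.591, 0.0048, -0.0098]
eef_rot: [179.9, 0.2, -0.1]
contact_force: [-0.0, 0.7, 0.6]
gripper_width: 0.0873
gripper_force: 0.0
```

carry_out([
  [0,0,0,0,0,0],
  [0,0,0,0,0,0],
])

```text
time_s: 25.02
tcp_pos: [0.5938, 0.0066, -0.0064]
eef_rot: [-180.0, -0.1, 0.0]
contact_force: [0.5, 0.4, 0.2]
gripper_width: 0.0879
gripper_force: 0.0
```

carry_out([
  [0,0,0,0,0,0],
  [0,0,0,0,0,0],
  [0,0,0,0,0,0],
  [0,0,0,0,0,0],
  [0,0,0,0,0,0],
], hand=0)

```text
time_s: 25.65
tcp_pos: [0.5929, 0.0068, -0.0077]
eef_rot: [-180.0, -0.0, 0.0]
contact_force: [-0.6, 0.5, 1.6]
gripper_width: 0.0558
gripper_force: 25.0
```

carry_out([
  [0,0,-0.04,0,0,0],
  [0,0,-0.07,0,0,0],
  [0,0,-0.07,0,0,0],
  [0,0,-0.01,0,0,0],
  [0,0,0,0,0,0],
])

```text
time_s: 26.28
tcp_pos: [0.5924, 0.0066, 0.0869]
eef_rot: [-180.0, 0.0, 0.0]
contact_force: [-0.4, 0.2, -2.1]
gripper_width: 0.056
gripper_force: 25.0
```

carry_out([
  [0.001,0.07,0,0,0,0],
  [0.001,0.07,0,0,0,0],
  [0.001,0.07,0,0,0,0],
  [0.001,0.071,0,0,0,0],
  [0,0,0,0,0,0],
])

```text
time_s: 26.9
tcp_pos: [0.5934, -0.136, 0.0851]
eef_rot: [180.0, 0.2, -0.1]
contact_force: [0.5, 0.4, -1.7]
gripper_width: 0.056
gripper_force: 25.0
```

carry_out([
  [0,0,0,0,0,0],
  [0,0,0,0,0,0],
])

```text
time_s: 27.15
tcp_pos: [0.5946, -0.1331, 0.0866]
eef_rot: [-180.0, 0.1, 0.1]
contact_force: [-0.3, 0.0, -1.6]
gripper_width: 0.0557
gripper_force: 25.0
```

carry_out([
  [0.001,0.001,0.03,0,0,0],
  [0,0,0.034,0,0,0],
  [0,0,0,0,0,0],
  [0,0,0,0,0,0],
])

```text
time_s: 27.65
tcp_pos: [0.5954, -0.1343, 0.0549]
eef_rot: [180.0, 0.0, 0.1]
contact_force: [-0.3, 0.1, -1.4]
gripper_width: 0.056
gripper_force: 25.0
```

carry_out([
  [0,0,0.005,0,0,0],
  [0,0,0.005,0,0,0],
  [0,0,0.004,0,0,0],
  [0,0,0,0,0,0],
])

```text
time_s: 28.15
tcp_pos: [0.5952, -0.1344, 0.048]
eef_rot: [-180.0, 0.0, 0.0]
contact_force: [0.3, 0.2, -1.5]
gripper_width: 0.0561
gripper_force: 25.0
```

carry_out([
  [0,0,0.002,0,0,0],
  [0,0,0.002,0,0,0],
  [0,0,0,0,0,0],
])

```text
time_s: 28.52
tcp_pos: [0.5953, -0.1344, 0.0461]
eef_rot: [180.0, 0.0, 0.0]
contact_force: [-0.8, -0.1, -0.4]
gripper_width: 0.0556
gripper_force: 25.0
```

carry_out([
  [0,0,0.002,0,0,0],
  [0,0,0.001,0,0,0],
  [0,0,0,0,0,0],
])

```text
time_s: 28.9
tcp_pos: [0.5955, -0.1344, 0.0452]
eef_rot: [180.0, -0.0, 0.0]
contact_force: [-2.7, 1.1, 5.1]
gripper_width: 0.0557
gripper_force: 25.0
```

Seated at the expected height. I'll release and go to the lid.

carry_out([
  [0,0,0,0,0,0],
  [0,0,0,0,0,0],
  [0,0,0,0,0,0],
  [0,0,0,0,0,0],
], hand=1)

```text
time_s: 29.4
tcp_pos: [0.5953, -0.1344, 0.0445]
eef_rot: [-180.0, 0.0, 0.0]
contact_force: [0.4, -0.0, -0.3]
gripper_width: 0.0863
gripper_force: 0.0
```

carry_out([
  [0,0,-0.05,0,0,0],
  [0,0,-0.06,0,0,0],
  [-0.084,0,0,0,0,0],
  [-0.084,0,0,0,0,0],
  [-0.084,-0.002,0,0,0,0],
], hand=0.7)

```text
time_s: 30.02
tcp_pos: [0.468, -0.1335, 0.0996]
eef_rot: [-180.0, -0.0, 0.0]
contact_force: [0.3, -0.2, 0.1]
gripper_width: 0.0616
gripper_force: 0.0
```

carry_out([
  [0,0,0,0,0,0],
  [0,0,0,0,0,0],
])

```text
time_s: 30.28
tcp_pos: [0.4702, -0.1334, 0.1002]
eef_rot: [180.0, -0.1, 0.1]
contact_force: [-0.6, 0.2, 0.6]
gripper_width: 0.0613
gripper_force: 0.0
```

```bash
python3 - <<'E'
from h import *
b=r.capture("top");a=r.capture("scene")
for n,i in(("scene",a),("top",b)):cv2.imwrite(f"pics/{n}4.png",i[:,:,::-1])
cv2.imwrite("pics/g9.png",np.hstack([cv2.resize(a[120:220,210:335],(400,320)),cv2.resize(b[120:220,224:349],(400,320))])[:,:,::-1])
E
```

```text
(no output)
```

View pics/g9.png

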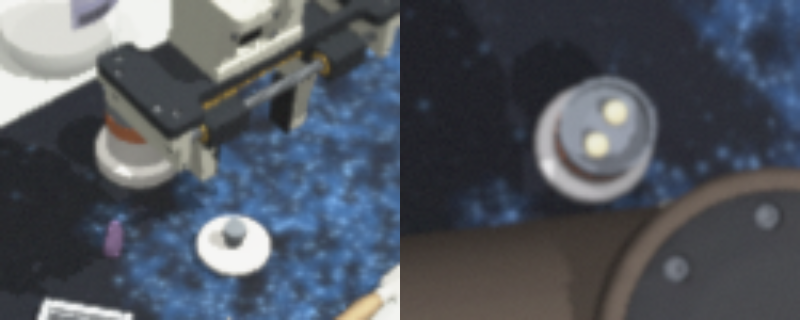

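The grey tray sits level in the ring at about (287,159) in the top view, and the lid is undisturbed. Now I'll grasp the lid by its knob.

carry_out([
  [-0.001,0,0.06,0,0,0],
  [0,0,0.08,0,0,0],
  [0,0,0.045,0,0,0],
  [0,0,0.017,0,0,0],
  [0,0,0,0,0,0],
])

```text
time_s: 31.0
tcp_pos: [0.4691, -0.1335, -0.0017]
eef_rot: [180.0, 0.1, 0.0]
contact_force: [0.2, 0.4, -0.0]
gripper_width: 0.0618
gripper_force: 0.0
```

carry_out([
  [0,0,0,0,0,0],
  [0,0,0,0,0,0],
  [0,0,0,0,0,0],
  [0,0,0,0,0,0],
  [0,0,0,0,0,0],
], hand=0)

```text
time_s: 31.62
tcp_pos: [0.4689, -0.1334, -0.0012]
eef_rot: [-180.0, -0.0, 0.0]
contact_force: [0.3, -0.1, 1.7]
gripper_width: 0.0174
gripper_force: 25.4
```

carry_out([
  [0,0,0,0,0,0],
  [0,0,0,0,0,0],
  [0,0,0,0,0,0],
])

```text
time_s: 32.0
tcp_pos: [0.469, -0.1334, -0.0012]
eef_rot: [180.0, -0.0, 0.0]
contact_force: [-0.2, 0.1, 5.1]
gripper_width: 0.0173
gripper_force: 25.0
```

carry_out([
  [0,0,-0.04,0,0,0],
  [0,0,-0.08,0,0,0],
  [0,0,-0.08,0,0,0],
  [0,0,-0.024,0,0,0],
  [0,0,0,0,0,0],
])

```text
time_s: 32.62
tcp_pos: [0.469, -0.1334, 0.1108]
eef_rot: [-180.0, -0.1, 0.0]
contact_force: [-0.6, -0.3, -2.1]
gripper_width: 0.017
gripper_force: 25.0
```

carry_out([
  [0.063,0.002,0,0,0,0],
  [0.063,0,0,0,0,0],
  [0.063,0,0,0,0,0],
  [0.063,0,0,0,0,0],
  [0,0,0,0,0,0],
])

```text
time_s: 33.25
tcp_pos: [0.5954, -0.1343, 0.1077]
eef_rot: [180.0, 0.2, 0.0]
contact_force: [-1.0, 0.1, -0.8]
gripper_width: 0.017
gripper_force: 25.0
```

carry_out([
  [0,0,0,0,0,0],
  [0,0,0,0,0,0],
])

```text
time_s: 33.5
tcp_pos: [0.5937, -0.1344, 0.11]
eef_rot: [-180.0, 0.1, 0.0]
contact_force: [-1.0, 0.5, -0.0]
gripper_width: 0.0166
gripper_force: 25.0
```

carry_out([
  [0.002,0,0.03,0,0,0],
  [0,0,0.025,0,0,0],
  [0,0,0,0,0,0],
  [0,0,0,0,0,0],
])

```text
time_s: 34.0
tcp_pos: [0.5959, -0.1344, 0.0831]
eef_rot: [180.0, 0.0, 0.0]
contact_force: [-0.5, -0.0, -0.8]
gripper_width: 0.017
gripper_force: 25.0
```

carry_out([
  [0,0,0.005,0,0,0],
  [0,0,0.005,0,0,0],
  [0,0,0.004,0,0,0],
  [0,0,0,0,0,0],
])

```text
time_s: 34.5
tcp_pos: [0.5957, -0.1344, 0.076]
eef_rot: [180.0, 0.0, 0.0]
contact_force: [-0.1, 0.6, -0.6]
gripper_width: 0.0173
gripper_force: 25.0
```

carry_out([
  [0,0,0.002,0,0,0],
  [0,0,0.001,0,0,0],
  [0,0,0,0,0,0],
])

```text
time_s: 34.88
tcp_pos: [0.5958, -0.1344, 0.0746]
eef_rot: [-180.0, 0.0, 0.0]
contact_force: [0.1, 0.3, -0.4]
gripper_width: 0.0169
gripper_force: 25.0
```

carry_out([
  [0,0,0.002,0,0,0],
  [0,0,0.001,0,0,0],
  [0,0,0,0,0,0],
])

```text
time_s: 35.25
tcp_pos: [0.5961, -0.1344, 0.0738]
eef_rot: [180.0, -0.0, 0.0]
contact_force: [-2.5, 1.0, 4.4]
gripper_width: 0.0167
gripper_force: 25.0
```

Seated at the expected 0.0738. I'll release, lift, and back off so the cameras can see the stack.

carry_out([
  [0,0,0,0,0,0],
  [0,0,0,0,0,0],
  [0,0,0,0,0,0],
  [0,0,0,0,0,0],
], hand=0.7)

```text
time_s: 35.75
tcp_pos: [0.5958, -0.1344, 0.073]
eef_rot: [180.0, 0.0, 0.0]
contact_force: [-0.5, -0.1, -0.6]
gripper_width: 0.0515
gripper_force: 0.0
```

carry_out([
  [0,0,-0.06,0,0,0],
  [0,0,-0.1,0,0,0],
  [0,0,-0.08,0,0,0],
  [-0.09,0.04,0,0,0,0],
  [-0.09,0.08,0,0,0,0],
])

```text
time_s: 36.38
tcp_pos: [0.5052, -0.1942, 0.1935]
eef_rot: [-180.0, -0.1, 0.2]
contact_force: [1.3, -2.4, -0.3]
gripper_width: 0.0612
gripper_force: 0.0
```

carry_out([
  [-0.06,0.1,0,0,0,0],
  [-0.06,0.1,0,0,0,0],
  [0,0,0,0,0,0],
  [0,0,0,0,0,0],
])

```text
time_s: 36.88
tcp_pos: [0.4459, -0.2947, 0.1932]
eef_rot: [-180.0, -0.0, -0.0]
contact_force: [1.1, 0.4, 1.0]
gripper_width: 0.0612
gripper_force: 0.0
```

```bash
python3 - <<'E'
from h import *
b=r.capture("top");a=r.capture("scene");s=r.get_state();print(s["time_s"],s["tcp_pos"])
cv2.imwrite("pics/g10.png",np.hstack([cv2.resize(a[120:220,190:315],(400,320)),cv2.resize(b[120:220,224:349],(400,320))])[:,:,::-1])
for P in ([.595,-.1345,.106],[.595,-.1345,.086],[.5945,-.134,.015]): print(proj("top",[P]),proj("scene",[P]))
E
```

```text
36.975 [ 0.44647493 -0.29385133  0.19312302]
[[289.74506841 156.87341692]] [[252.38359286 138.29889723]]
[[288.66369234 158.41854754]] [[252.44292834 144.23115186]]
[[284.94462716 163.62317995]] [[252.59705243 163.91250753]]
```

View pics/g10.png

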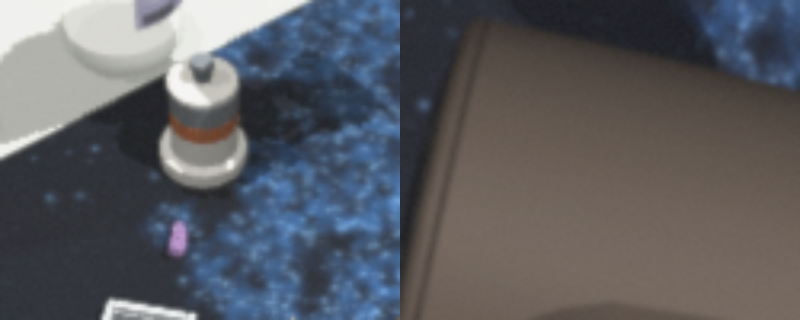

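The scene view shows the full stack upright. The knob top is at about (253,139), against a predicted (252,138) for a fully seated lid. I'll hand it in.

```bash
python3 -c "
from plant import r
print(r.close_job())"
```

```text
the job is handed in; nothing more can be done
None
```

The sintering stack is built on the furnace plate in the order asked and handed in at about 37 s; each piece's contact height and the last scene view show it seated and upright, but the judge returned no verdict.

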